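Uncap the relay lens and hold it seated in the V-block

TASK

Lift the red dust cap off the black lens barrel and set it, mouth down, inside the yellow-rimmed cap holder. Then stand the barrel upright on the base plate of the steel V-block and push it back into the V with a steady, moderate push until it bears on both upright faces. The job finishes with you still holding it pressed there, not letting go; leave everything else on the bench where it is.

Things in the scene. Friction and masses are not known exactly. Their poses are not given: they have to be found in the camera images.
- lens: Black cylindrical lens barrel with a blue band and thin silver rings, standing upright in the blue stand at the start, 36 mm diameter, 85 mm tall, about 0.2 kg. Origin: centre of its underside; z along its axis, up.
- cap: Red round dust cap, open below, sitting loosely (1.5 mm play all round) over the top of the barrel: 44 mm outer and 39 mm inner diameter, 28 mm tall, top 4 mm thick, about 30 g. On the barrel its mouth is 61 mm above the barrel's underside, its top 4 mm above the barrel's top. Origin: centre of its mouth (lower rim); z up towards its closed top.
- lens_stand: Blue painted stand, fixed, 70 x 70 mm, 6 mm thick, with a round collar 40 mm inner and 52 mm outer diameter that rises to 16 mm above the bench; the barrel stands inside the collar, its underside 6 mm above the bench. Origin: centre of its underside.
- cap_holder: Round grey holder, fixed, 80 mm diameter, 6 mm thick, with a yellow rim standing 5 mm above that floor (rim top 11 mm above the bench), rim 54 mm inner and 62 mm outer diameter. The cap stands mouth down on the floor inside the rim; its lowest 5 mm are then inside the rim, so hold it by its upper part. Origin: centre of its underside.
- holder_floor (a point): Centre of the cap holder's floor inside the yellow rim, 6 mm above the bench.
- vblock: Smooth, oiled, slippery steel V-block, fixed: dark base plate 110 x 100 mm, 12 mm thick (x -60 to +50 mm), two upright bright faces 36 mm tall (tops 48 mm above the bench) forming a 90 degree V with an upright groove. Origin: on the bench below the axis of a seated barrel. x points from the open mouth into the V (push direction), y left of that, z up. V apex at x = +25.5 mm.
- left_face: Upright face of the V on its +y side, rigid, its free end at x = -3, y = +28 mm; a barrel standing at x = -30 mm is clear of it. Origin and axes as the V-block.
- right_face: Upright face of the V on its -y side, rigid, its free end at x = -3, y = -28 mm. Origin and axes as the V-block.
- seat (a point): Where the centre of the barrel's underside is when it is seated against both faces: on top of the base plate, 12 mm above the bench. Axes as the V-block.
- spare_lens: Bystander: small brass lens, 34 mm wide, 50 mm tall, standing on the bench. Origin: centre of its underside.
- slides: Bystander: small glass block of stacked slides lying on the bench, 26 x 76 x 12 mm. Origin: centre of its underside.
- wash_bottle: Bystander: amber bottle, 48 mm diameter, 120 mm tall. Origin: centre of its underside.
- slide_box: Bystander: green open box with dividers, 90 x 120 x 35 mm. Origin: centre of its underside.
- dish: Bystander: clear shallow dish on the blue pad of the wooden board, 60 mm diameter, 14 mm tall. Origin: centre of its underside.
- scissors: Bystander: steel scissors lying on the blue pad, 145 mm long. Origin: at their pivot, on the underside.
There are look-alikes about, which are no part of the job. What is shaped like the cap_holder but purple is not meant.

How it is judged:
By the outcome, as a careful person would: the job done as asked, in the order asked, and still so for the second after the job is handed in, while the arm keeps its last pose, push and grip.
It also fails if it takes over 67 s, if anything falls off the work surface, if the arm or the gripper's body presses on something with over 40 N, if the wrist force passes 120 N, or if a joint passes its speed limit or range.

ROBOT

A 7-joint arm with a two-finger parallel gripper is mounted at the origin on the work surface. World frame = base frame: x ahead of the robot, y to its left, z up, the work surface at z = 0. Lengths are in mm, angles in rad, forces in N, time in s.
With the tool pointing down it reaches from about 425 to 875 mm from the base axis. Payload 9.9 kg.
Tool frame: the origin (TCP) lies midway between the tips of the shut fingers; the grasp point (between the pads) lies 19 mm behind it; z points along the fingers, y is the line along which they close (so a half turn about z gives the same grasp; the last joint's range is limited). The gripper opens to 85 mm and grips with 20 to 120 N. Pads are 22 mm wide; open, the fingers measure 114 mm over their backs; the gripper's body (76 mm by 85 mm) begins 54 mm behind the grasp point. The pads swing forward as they close: fully open they stand 13 mm farther back than shut.
Start: joints at [1.017, 0.576, 0.025, 1.437, -0.015, 1.129, -0.057], TCP at [305.583, -601.871, 231.289] pointing down, gripper open.
Joint ranges: [-2.76, 2.76], [-0.34, 2.15], [-1.52, 1.57], [0.19, 2.46], [-1.09, 4.23], [0.17, 1.99], [-2.82, 2.82]. Speed limits (rad/s): [2.22, 2.22, 3.01, 3.01, 3.14, 3.14, 3.14].

INTERFACE

Orientations are given as a unit quaternion [w, x, y, z].
In Python, from cell import robot, kinematics, read_camera gives the robot as it stands. The module is installed in compiled form; this text tells all that it offers. Calls block until the motion is done:
- robot.move_pose(position, orientation): joint-space move of the TCP to a pose.
- robot.movel(position, ori=None, vel=150, max_force=None): straight line of the TCP; ori=None keeps the orientation; vel is the mean speed in mm/s. With max_force (N) it stops when the force on the tool has changed by that much, and returns True; else False.
- robot.goto_joints(angles): joint-space move.
- robot.open_gripper() and robot.grab(squeeze=None): open the fingers fully, or close them until they stop; squeeze is the grip in N (None keeps the last).
- robot.wait(seconds).
- kinematics.solve_ik(position, orientation): joint angles nearest the present ones, or None.
- robot.read_state(): the state.
- read_camera(name): name is "side" or "top" or "wrist"; returns a dict with "frame" (420x560x3 uint8, blue, green, red), "mtx" (3x3 intrinsics, pixels), "rvec" (rotation vector, rad) and "tvec" (3), from world to camera coordinates, as OpenCV has them. Camera axes: x right, y down, z forward; pixel columns grow to the right and rows downward; lengths in mm; the calibration is good to about 2 mm. The wrist camera is an equidistant fisheye: a pixel r from the principal point sees the ray r / f radians off the axis. A picture is of the moment at which its call begins. There is no depth.
A pose or a line that the arm cannot do raises robot.Unreachable and nothing moves.
- robot.finish_job(): hands the job in; it is judged then, once.
The state is a dict: "time": time; "joint_positions": joint angles; "dq": joint speeds; "tau": joint torques, N m; "eef_pos": TCP position; "ee_rot": TCP orientation; "force": force on the tool from outside, world axes, zero at the start; "moment": the same for the moment, N m; "finger_gap": finger opening in mm; "grip_force": force on a finger pad.
Only numpy, scipy, OpenCV 4.12 (cv2) and the standard library are available. Lean on these libraries where they do the work, as an engineer would, in place of code of your own. Each camera call takes 0.05 s, during which the arm holds its last target. There are 200 camera calls.

## Working session

There is one attempt and no reset: what is moved stays moved. The work goes in short steps, each a Python script; the robot and the scene stay as the last script left them, time stands still between calls to the robot, and variables do not carry over. Pictures are saved under pics/ and viewed, at most 10 in all, crops included, and the job is handed in when it is done.

```bash
mkdir -p pics; python3 - <<'E'
from cell import robot, read_camera
import cv2
for n in ("top","side"):
    c=read_camera(n); cv2.imwrite(f"pics/{n}0.png",c["frame"]); print(n,c["mtx"].tolist(),c["rvec"],c["tvec"])
s=robot.read_state();print(s["time"],s["ee_rot"],s["force"])
E
```

```text
top [[437.7295128346812, 0.0, 282.0926271216251], [0.0, 437.7295128346812, 206.61714645806012], [0.0, 0.0, 1.0]] [ 2.1637293  -2.13206286  0.1790649 ] [  41.68672045  611.17733669 1161.71853792]
side [[412.7135864625181, 0.0, 276.11236445805235], [0.0, 412.7135864625181, 211.5081507259561], [0.0, 0.0, 1.0]] [ 2.2001175  -0.24248809  0.12654172] [-571.77002984  152.37235127  768.75390287]
0.1 [-6.95894998e-04  9.72534410e-01  2.32758022e-01 -1.99058769e-04] [-0.30305626  0.58929863  0.52229563]
```

View pics/top0.png

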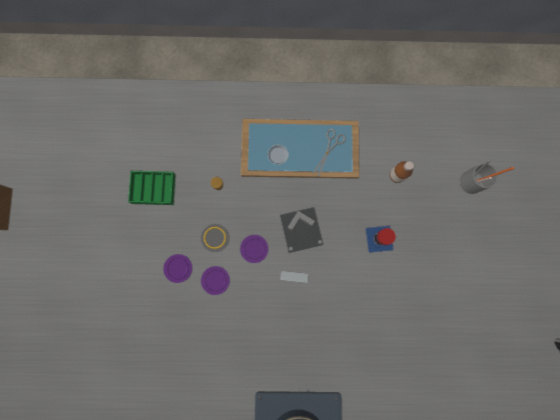

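View pics/side0.png

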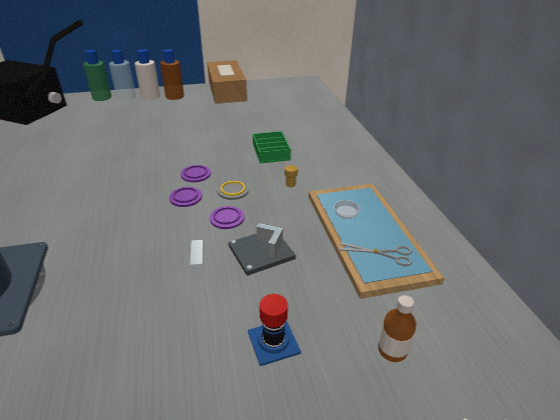

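The top view shows the red cap at (387,236) on the blue stand at (380,239), the yellow-rimmed holder at (215,238), and the V-block at (302,230) with its V opening towards the robot, apex near (298,213). Purple look-alikes lie at (254,249), (215,281) and (178,269). The side view agrees.

```bash
cat > h.py <<'E'
from cell import robot, kinematics, read_camera
import numpy as np, cv2
from scipy.spatial.transform import Rotation as R
def rays(c,uv,fish=False):
    uv=np.atleast_2d(np.asarray(uv,float)); K=c["mtx"]
    a=(uv-[K[0][2],K[1][2]])/[K[0][0],K[1][1]]
    if fish:
        r=np.linalg.norm(a,axis=1,keepdims=True)+1e-12; d=np.hstack([a/r*np.sin(r),np.cos(r)])
    else: d=np.hstack([a,np.ones((len(a),1))])
    M=cv2.Rodrigues(np.asarray(c["rvec"],float))[0]
    return -M.T@np.ravel(c["tvec"]), d@M
def toplane(c,uv,z,fish=False):
    o,d=rays(c,uv,fish); return o+d*((z-o[2])/d[:,2])[:,None]
def proj(c,P,fish=False):
    M=cv2.Rodrigues(np.asarray(c["rvec"],float))[0]; p=np.atleast_2d(P)@M.T+np.ravel(c["tvec"])
    K=c["mtx"]
    if fish:
        h=np.linalg.norm(p[:,:2],axis=1,keepdims=True)+1e-12; a=p[:,:2]/h*np.arctan2(h,p[:,2:])
    else: a=p[:,:2]/p[:,2:]
    return a*[K[0][0],K[1][1]]+[K[0][2],K[1][2]]
def down(yaw):  # tool y axis direction at angle yaw in world xy
    y=np.array([np.cos(yaw),np.sin(yaw),0]); z=np.array([0,0,-1.]); x=np.cross(y,z)
    q=R.from_matrix(np.c_[x,y,z]).as_quat(); return [q[3],q[0],q[1],q[2]]
def yaw_now():
    w,x,y,z=robot.read_state()["ee_rot"]; v=R.from_quat([x,y,z,w]).as_matrix()[:,1]; return np.arctan2(v[1],v[0])
def red(f):
    h=cv2.cvtColor(f,cv2.COLOR_BGR2HSV); return (((h[...,0]<6)|(h[...,0]>174))&(h[...,1]>170)&(h[...,2]>80)).astype(np.uint8)
def yellow(f):
    h=cv2.cvtColor(f,cv2.COLOR_BGR2HSV); return ((h[...,0]>18)&(h[...,0]<32)&(h[...,1]>110)&(h[...,2]>90)).astype(np.uint8)
E
python3 - <<'E'
from h import *
c=read_camera("top"); f=c["frame"]
print("yaw",yaw_now())
print("cap",toplane(c,(386.5,236.5),95),"stand",toplane(c,(380,239),6))
print("vb corners",toplane(c,[(281,217),(316,208),(323,244),(289,252)],12).round())
print("apex/ends",toplane(c,[(298,213),(290,228),(313,222)],48).round())
ys,xs=np.nonzero(yellow(f)); m=(xs>195)&(xs<235)&(ys>225)&(ys<255); print("rim",m.sum(),toplane(c,[( (xs[m].min()+xs[m].max())/2,(ys[m].min()+ys[m].max())/2)],11))
# stage view
cr=f[185:275,190:410]; cv2.imwrite("pics/crop.png",cv2.resize(cr,None,fx=3.6,fy=3.6,interpolation=cv2.INTER_CUBIC))
for p in [(560,-220,330)]:
    robot.move_pose(p,down(yaw_now())); w=read_camera("wrist"); cv2.imwrite("pics/w1.png",w["frame"]); print(w["mtx"][0],robot.read_state()["time"])
E
```

```text
yaw -1.1009913504237223
cap [[ 527.86837895 -224.34172876   95.        ]] stand [[ 528.39975319 -228.23177961    6.        ]]
vb corners [[586.  53.  12.]
 [613. -46.  12.]
 [511. -66.  12.]
 [488.  29.  12.]]
apex/ends [[593.   7.  48.]
 [551.  28.  48.]
 [569. -35.  48.]]
rim 109 [[525.31213306 238.68323467  11.        ]]
[325.1922621    0.         279.94710668] 1.9167
```

View pics/crop.png

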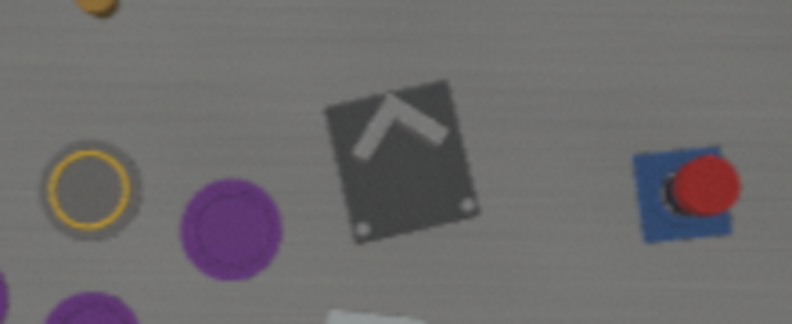

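View pics/w1.png

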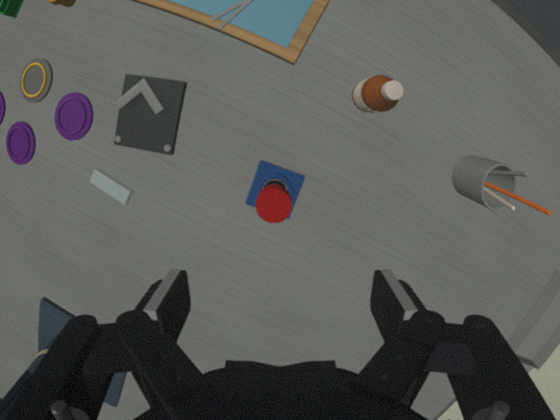

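The crop shows the V-block plate corners at crop pixels (324,107), (447,80), (480,215), (357,244), and the rim centre at (89,190). In the wrist view the cap is at (274,202), the plate corners at (125,74), (187,80), (174,154), (113,147), and the yellow rim near (36,80).

```bash
python3 - <<'E'
from h import *
from scipy.optimize import least_squares
t=read_camera("top"); w=read_camera("wrist")
def blob(m,box=None):
    if box: k=np.zeros_like(m); x0,x1,y0,y1=box; k[y0:y1,x0:x1]=1; m=m*k
    n,l,s,_=cv2.connectedComponentsWithStats(m); i=1+s[1:,4].argmax(); return l==i,s[i]
# cap: model silhouette top circle z95 + mouth circle z67, compare mask centroid of hull
a=np.linspace(0,2*np.pi,60); C=np.c_[np.cos(a),np.sin(a)]
def sil(c,x,y,r,zs,fish):
    P=np.vstack([np.c_[C*r+[x,y],np.full(60,z)] for z in zs]); h=cv2.convexHull(proj(c,P,fish).astype(np.float32))
    m=cv2.moments(h); return np.array([m["m10"],m["m01"]])/m["m00"]
for nm,c,fi in(("top",t,0),("wrist",w,1)):
    M,s=blob(red(c["frame"]),(360,400,220,250) if not fi else (240,310,170,240)); ys,xs=np.nonzero(M); cen=np.array([xs.mean(),ys.mean()])
    print(nm,"cap",s,least_squares(lambda p:sil(c,*p,22,(67,95),fi)-cen,[528,-225]).x)
    m=yellow(c["frame"]); x0,x1,y0,y1=(195,235,222,256) if not fi else (10,60,50,110)
    ys,xs=np.nonzero(m[y0:y1,x0:x1]); 
    P=toplane(c,np.c_[xs+x0,ys+y0],11,fi)[:,:2]
    print(nm,"rim",len(P),least_squares(lambda p:np.linalg.norm(P-p,axis=1)-29,[525,238],loss="soft_l1").x)
Q=np.array([[50,50],[50,-50],[-60,-50],[-60,50]])
ut=np.array([(324,107),(447,80),(480,215),(357,244)])/3.6+[190,185]-.36; uw=np.array([(125,74),(187,80),(174,154),(113,147)])
for nm,c,u,fi in(("top",t,ut,0),("wrist",w,uw,1)):
    def f(p):
        r=R.from_euler("z",p[2]).as_matrix()[:2,:2]; return (proj(c,np.c_[Q@r.T+p[:2],np.full(4,12)],fi)-u).ravel()
    r=least_squares(f,[555,-8,.2]); print(nm,"vb",r.x,abs(r.fun).max())
s=robot.read_state(); J=None
for p in((528,-226,71.5),(525,240,12),(555,-8,55)):
    for yw in(.22,.22-np.pi,.22+np.pi/2,.22-np.pi/2): q=kinematics.solve_ik(p,down(yw)); print(p,round(yw,2),None if q is None else np.round(q,2))
E
```

```text
top cap [378 229  17  15 188] [ 529.85520188 -226.55934962]
top rim 110 [525.8970089  239.05098444]
wrist cap [256 185  35  38 987] [ 530.03624986 -226.66383936]
wrist rim 217 [527.27787146 238.72871554]
top vb [ 5.56641408e+02 -3.60213015e+00  2.42298199e-01] 0.29085542787146323
wrist vb [ 5.58380340e+02 -5.07057591e+00  2.69702101e-01] 2.0493154174858716
(528, -226, 71.5) 0.22 [ 0.51  0.62 -0.28  1.88  0.26  0.67  0.29]
(528, -226, 71.5) -2.92 [ 0.13  0.64  0.3   1.89 -0.29  0.65 -2.31]
(528, -226, 71.5) 1.79 [ 0.72  0.68 -0.63  1.87  0.56  0.77  1.58]
(528, -226, 71.5) -1.35 [ 0.32  0.61  0.    1.89 -0.    0.64 -1.02]
(525, 240, 12) 0.22 [-0.26  0.73 -0.4   1.91  0.48  0.6  -0.74]
(525, 240, 12) -2.92 [-1.02  0.93  0.91  1.93 -1.03  0.83 -2.45]
(525, 240, 12) 1.79 [-0.16  0.76 -0.56  1.9   0.63  0.66  0.68]
(525, 240, 12) -1.35 [-0.43  0.71 -0.12  1.91  0.15  0.53 -2.01]
(555, -8, 55) 0.22 [ 0.11  0.63 -0.28  1.94  0.29  0.61 -0.13]
(555, -8, 55) -2.92 [-0.25  0.64  0.28  1.96 -0.3   0.58 -2.69]
(555, -8, 55) 1.79 [ 0.33  0.68 -0.63  1.93  0.6   0.72  1.14]
(555, -8, 55) -1.35 [-0.05  0.62 -0.03  1.95  0.03  0.57 -1.45]
```

```bash
python3 - <<'E'
from h import *
q=down(.25); C=(530,-226.6)
robot.move_pose((*C,140),q); robot.movel((*C,71.5),vel=100,max_force=8); robot.grab(25)
s=robot.read_state(); print(s["time"],s["finger_gap"],s["grip_force"],s["eef_pos"],s["force"])
robot.movel((*C,150),vel=120)
robot.move_pose((500,-5,230),q); w=read_camera("wrist"); cv2.imwrite("pics/w2.png",w["frame"])
np.savez("w2.npz",**w)
s=robot.read_state(); print(s["time"],s["finger_gap"],s["force"])
E
```

```text
4.4 42.66069837756907 25.138356743154873 [ 530.26733606 -226.77034681   72.07160719] [-0.67706134 -0.01843107  5.67584795]
6.2 42.86300566005392 [ 0.96156429 -0.74725127 -0.47940279]
```

View pics/w2.png

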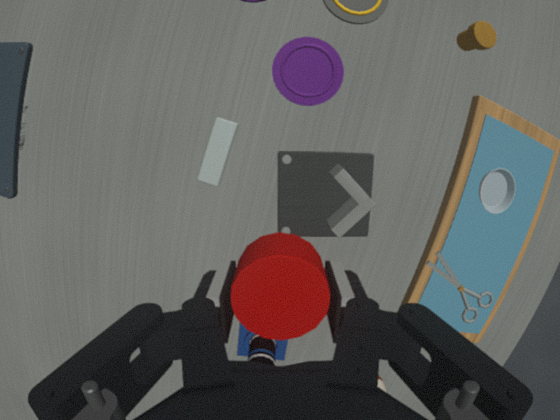

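The wrist view shows the cap held between the pads, centred near (281,286), and the bare barrel left in the stand. The V-block plate corners are at (277,152), (373,153), (369,237) and about (279,237).

```bash
python3 - <<'E'
from h import *
from scipy.optimize import least_squares
w=dict(np.load("w2.npz")); s=robot.read_state(); e=s["eef_pos"]
Q=np.array([[50,50],[50,-50],[-60,50],[-60,-50]]); u=np.array([(373,153),(369,237),(277,152),(279,237)])
def f(p):
    r=R.from_euler("z",p[2]).as_matrix()[:2,:2]; return (proj(w,np.c_[Q@r.T+p[:2],np.full(4,12)],1)-u).ravel()
r=least_squares(f,[556,-4,.25]); print("vb",r.x,r.fun.round(1))
m=red(w["frame"]); ys,xs=np.nonzero(m); cen=[xs.mean(),ys.mean()]
a=np.linspace(0,2*np.pi,60); C=np.c_[np.cos(a),np.sin(a)]
def sil(x,y):
    P=np.vstack([np.c_[C*22+[x,y],np.full(60,z)] for z in (e[2]-4.8,e[2]+23.2)]); h=cv2.convexHull(proj(w,P,1).astype(np.float32)); M=cv2.moments(h); return np.array([M["m10"],M["m01"]])/M["m00"]
print("cap off tcp",least_squares(lambda p:sil(*p)-cen,e[:2]).x-e[:2],e)
q=down(.25); H=(526.6,238.9)
robot.move_pose((*H,80),q); robot.movel((*H,20),vel=100); hit=robot.movel((*H,7),vel=25,max_force=4)
s=robot.read_state(); print(hit,s["time"],s["eef_pos"],s["force"],s["finger_gap"])
c=read_camera("side"); cv2.imwrite("pics/s3.png",cv2.resize(c["frame"][130:260,150:330],None,fx=4,fy=4))
E
```

```text
vb [ 5.58917241e+02 -3.53956791e+00  2.59668462e-01] [ 0.8  0.2 -0.2 -1.1  0.1  0.5 -0.8  0.3]
cap off tcp [0.87593607 0.05226673] [500.09141444  -6.97885589 229.19795404]
True 8.4833 [526.95292828 239.04120498  10.52521169] [0.16735816 0.13896739 1.85254277] 42.49407051827841
```

View pics/s3.png

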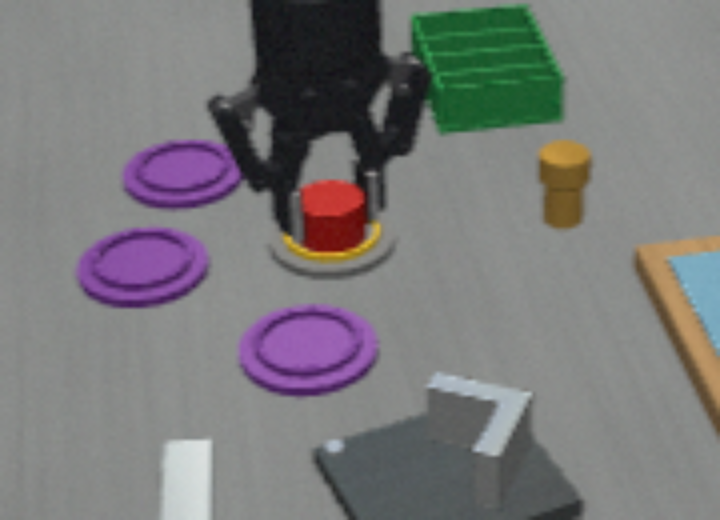

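The side view shows the cap standing inside the yellow rim, with the fingertips above the rim. I'll release it and fetch the barrel.

```bash
python3 - <<'E'
from h import *
yw=.257; q=down(yw); H=(526.6,238.9); C=(530.2,-226.7); r=R.from_euler("z",yw).as_matrix()[:2,:2]
vb=lambda x,y=0:tuple(r@[x,y]+[558,-4])
robot.open_gripper(); robot.movel((*H,110),vel=120)
w=read_camera("side"); cv2.imwrite("pics/s4.png",cv2.resize(w["frame"][130:390,150:330],None,fx=2.3,fy=2.3))
robot.move_pose((*C,120),q); robot.movel((*C,46),vel=100,max_force=8); robot.grab(50)
s=robot.read_state(); print(s["time"],s["finger_gap"],s["grip_force"],s["eef_pos"],s["force"])
robot.movel((*C,140),vel=120); robot.move_pose((*vb(-33),120),q)
robot.movel((*vb(-33),60),vel=100); hit=robot.movel((*vb(-33),47),vel=20,max_force=4)
s=robot.read_state(); print(hit,s["time"],s["eef_pos"],s["force"],s["finger_gap"])
c=read_camera("side"); cv2.imwrite("pics/s5.png",cv2.resize(c["frame"][150:300,170:350],None,fx=4,fy=4))
E
```

```text
13.175 34.86528932324491 49.586899280548096 [ 530.32764564 -226.85207573   46.50425592] [-2.17988948  0.5363389   5.55513663]
True 16.1833 [526.36594274 -12.41911891  52.48758813] [-0.61789992 -0.02044459  6.96436887] 34.75496171249163
```

View pics/s5.png

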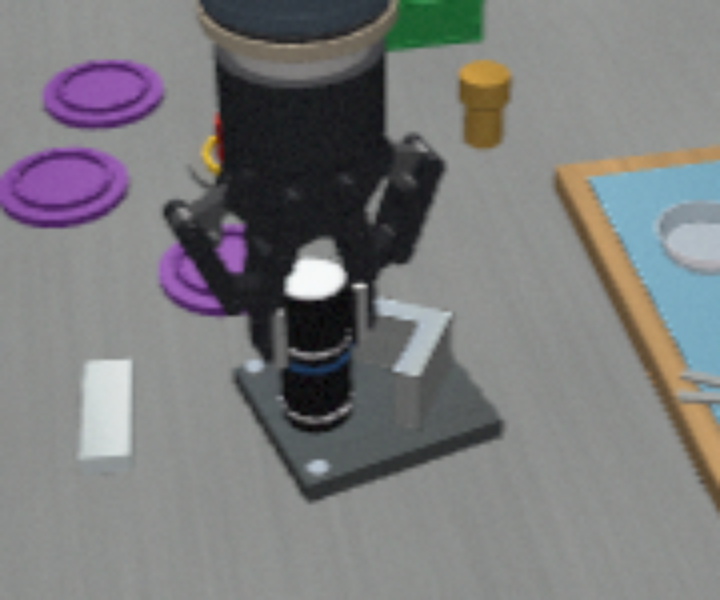

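The barrel stands upright on the base plate in front of the V, clear of the faces. I'll re-grip it so it stands square, then push.

```bash
python3 - <<'E'
from h import *
yw=.257; r=R.from_euler("z",yw).as_matrix()[:2,:2]
vb=lambda x,y=0:tuple(r@[x,y]+[558,-4])
def rep(t):
    s=robot.read_state(); e=np.array(s["eef_pos"]); F=np.array(s["force"])
    print(t,round(s["time"],1),"vbxy",(r.T@(e[:2]-[558,-4])).round(2),"z",e[2].round(2),"F",(r.T@F[:2]).round(1),F[2].round(1),"gap",round(s["finger_gap"],2),"M",np.round(s["moment"],2))
robot.open_gripper(); robot.movel((*vb(-33),52.5),vel=50); rep("open")
robot.grab(50); robot.wait(.3); rep("grab")
print(robot.movel((*vb(-8),52.5),vel=40,max_force=8)); rep("near")
print(robot.movel((*vb(8),52.5),vel=10,max_force=12)); rep("push"); robot.wait(.5); rep("hold")
E
```

```text
open 17.0 vbxy [-3.293e+01  1.000e-02] z 52.53 F [0.9 0.7] 0.7 gap 85.4 M [-0.02 -0.02  0.01]
grab 17.9 vbxy [-32.93  -0.04] z 52.65 F [-0.   0.2] 5.5 gap 35.11 M [-0.08  0.27 -0.01]
False
near 18.6 vbxy [-7.96 -0.09] z 52.67 F [-1.5 -1. ] 6.1 gap 34.75 M [-0.06  0.31  0.01]
True
push 19.6 vbxy [-0.74 -0.13] z 52.66 F [-1.7  0.4] 6.5 gap 34.91 M [-0.04  0.22 -0.03]
hold 20.1 vbxy [-0.78 -0.15] z 52.66 F [-1.3  0.5] 5.6 gap 35.04 M [-0.03  0.11 -0.04]
```

```bash
python3 - <<'E'
from h import *
yw=.257; r=R.from_euler("z",yw).as_matrix()[:2,:2]
vb=lambda x,y=0:tuple(r@[x,y]+[558,-4])
x=-.8
for i in range(14):
    x+=.4; robot.movel((*vb(x,-.1),52.5),vel=5); robot.wait(.15)
    s=robot.read_state(); e=np.array(s["eef_pos"]); F=np.array(s["force"]); f=r.T@F[:2]
    print(round(x,1),round(s["time"],1),(r.T@(e[:2]-[558,-4])).round(2),e[2].round(2),f.round(1),F[2].round(1),round(s["finger_gap"],2),np.round(s["moment"],2))
    if f[0]<-16: break
w=read_camera("wrist"); cv2.imwrite("pics/w6.png",w["frame"])
c=read_camera("side"); cv2.imwrite("pics/s6.png",cv2.resize(c["frame"][150:300,170:350],None,fx=4,fy=4))
E
```

```text
-0.4 20.5 [-0.75 -0.15] 52.66 [-2.8  0.2] 7.6 35.28 [-0.12  0.45 -0.1 ]
0.0 20.9 [-0.65 -0.11] 52.68 [-3.9  0.2] 8.1 34.99 [-0.09  0.68 -0.01]
0.4 21.3 [-0.64 -0.13] 52.69 [-3.7 -0.1] 10.0 35.21 [-0.12  1.01 -0.08]
0.8 21.7 [-0.62 -0.11] 52.66 [-6.6  0.5] 10.9 35.32 [-0.11  1.3  -0.02]
1.2 22.1 [-0.56 -0.1 ] 52.68 [-7.   0.7] 13.0 34.91 [-0.23  1.54 -0.09]
1.6 22.5 [-0.52 -0.09] 52.68 [-7.8  0.4] 13.2 34.88 [-0.21  1.81 -0.1 ]
2.0 22.9 [-0.48 -0.09] 52.67 [-9.5  1.1] 15.2 35.01 [-0.28  2.03 -0.09]
2.4 23.3 [-0.43 -0.07] 52.67 [-11.1   1.7] 16.5 34.91 [-0.31  2.39 -0.09]
2.8 23.7 [-0.38 -0.09] 52.69 [-11.6   2.4] 17.2 35.25 [-0.37  2.67 -0.1 ]
3.2 24.1 [-0.36 -0.05] 52.69 [-12.1   1.7] 18.6 34.91 [-0.37  2.9  -0.11]
3.6 24.5 [-0.34 -0.06] 52.68 [-14.5   2.5] 20.9 34.81 [-0.4   3.18 -0.11]
4.0 24.9 [-0.27 -0.06] 52.68 [-15.6   2.2] 21.8 34.89 [-0.43  3.48 -0.15]
4.4 25.3 [-0.24 -0.02] 52.67 [-16.9   2.4] 24.0 34.96 [-0.49  3.77 -0.13]
```

View pics/s6.png

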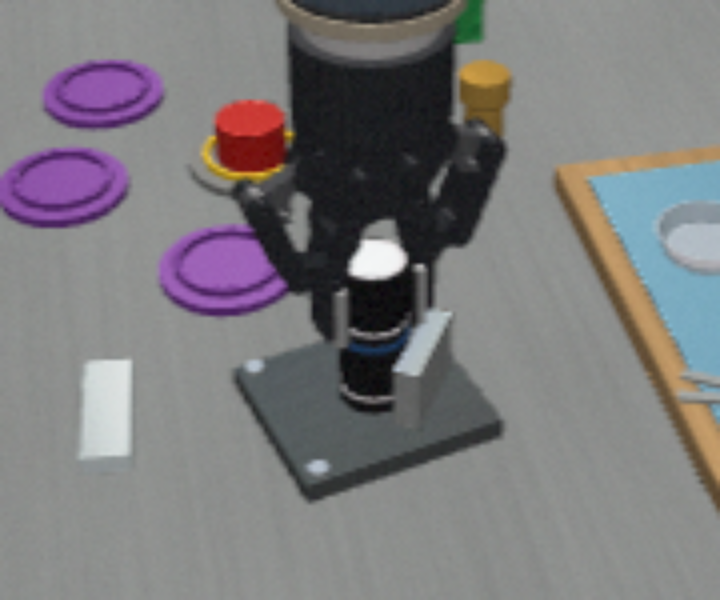

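View pics/w6.png

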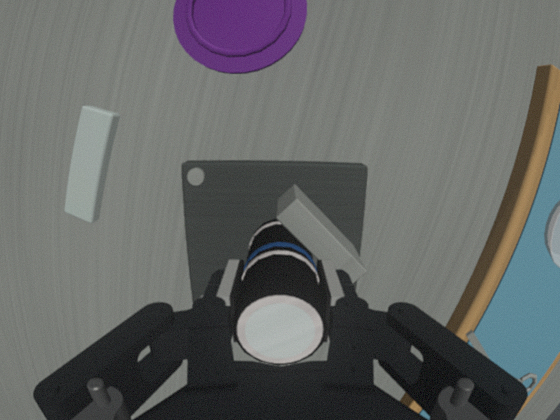

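The side view shows the barrel upright against the V, and the cap is in the yellow holder. The wrist view shows the barrel top at (280,328), with the barrel against the +y face at about (295,215). The small Fy compared with Fx means both faces carry load. The push also loads the plate with 24 N, so I'll check tilt and trim that.

```bash
python3 - <<'E'
from h import *
yw=.257; r=R.from_euler("z",yw).as_matrix()[:2,:2]
vb=lambda x,y=0:tuple(r@[x,y]+[558,-4])
def rep(z):
    s=robot.read_state(); e=np.array(s["eef_pos"]); F=np.array(s["force"]); w,a,b,c=s["ee_rot"]
    t=R.from_quat([a,b,c,w]).as_matrix()[:,2]
    print(z,round(s["time"],1),(r.T@(e[:2]-[558,-4])).round(2),e[2].round(2),(r.T@F[:2]).round(1),F[2].round(1),"tilt deg",np.degrees(r.T@t[:2]).round(2),round(s["finger_gap"],2),round(s["grip_force"]),flush=True); return F[2]
z=52.5; rep(z)
while z<54.5:
    z+=.25; robot.movel((*vb(4.4,-.1),z),down(yw),vel=5); robot.wait(.2)
    if rep(z)<13: break
E
```

```text
52.5 25.4 [-0.26  0.  ] 52.67 [-16.3   3. ] 23.2 tilt deg [-0.73 -0.05] 35.0 52
52.75 25.8 [-0.31 -0.01] 52.64 [-15.6   2.4] 19.4 tilt deg [-0.49 -0.03] 34.88 51
53.0 26.3 [-0.32 -0.04] 52.68 [-15.3   2.9] 16.8 tilt deg [-0.49 -0.02] 35.18 51
53.25 26.7 [-0.13  0.18] 52.69 [-13.5   2.6] 13.6 tilt deg [-0.48 -0.  ] 34.45 51
53.5 27.2 [0.03 0.27] 52.75 [-11.3   2.7] 9.2 tilt deg [-0.47  0.01] 35.35 50
```

```bash
python3 - <<'E'
from h import *
yw=.257; r=R.from_euler("z",yw).as_matrix()[:2,:2]
vb=lambda x,y=0:tuple(r@[x,y]+[558,-4])
yax=np.array([*r[:,1],0])
def rep(a):
    s=robot.read_state(); e=np.array(s["eef_pos"]); F=np.array(s["force"]); w,i,j,k=s["ee_rot"]
    t=R.from_quat([i,j,k,w]).as_matrix()[:,2]; T=np.degrees(r.T@t[:2])
    print(a,round(s["time"],1),(r.T@(e[:2]-[558,-4])).round(2),e[2].round(2),(r.T@F[:2]).round(1),F[2].round(1),"tilt",T.round(2),round(s["finger_gap"],2),flush=True); return T[0]
def tilted(a):
    w,x,y,z=down(yw); q=(R.from_rotvec(-np.radians(a)*yax)*R.from_quat([x,y,z,w])).as_quat(); return [q[3],*q[:3]]
a=0
while a<1.2:
    a+=.2; robot.movel((*vb(4.4,-.1),53.4),tilted(a),vel=5); robot.wait(.3)
    if rep(a)>-.08: break
robot.wait(1); rep(a)
w=read_camera("wrist"); cv2.imwrite("pics/w7.png",w["frame"])
E
```

```text
0.2 27.7 [-0.02  0.32] 52.67 [-12.    2.5] 10.4 tilt [-0.27  0.01] 34.94
0.4 28.3 [-0.09  0.31] 52.64 [-12.    2.2] 12.3 tilt [-0.08  0.01] 35.14
0.4 29.3 [-0.07  0.32] 52.64 [-12.7   4. ] 11.4 tilt [-0.08  0.01] 34.93
```

View pics/w7.png

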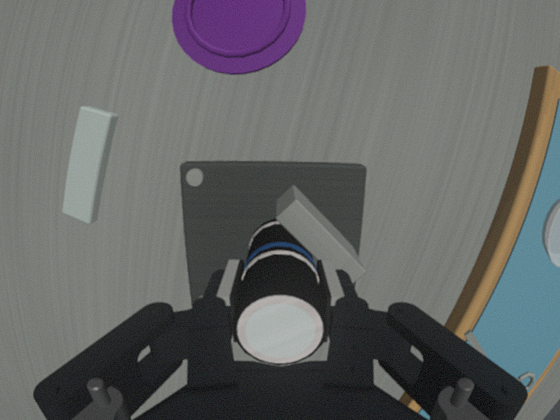

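The wrist view is unchanged: the barrel is seated and upright, with its top at (280,328). The push is steady at about 12 N.

```bash
python3 -c "
from cell import robot
print(robot.finish_job())"
```

```text
the job is handed in; nothing more can be done
None
```

I handed the job in at about 29 s: the cap stands in the yellow-rimmed holder, and the arm holds the barrel upright in the V with a push of about 12 N, with force readings consistent with contact on both faces.

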